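# Slide the hob up to full power

### The arm

A 6-joint arm with a two-finger parallel gripper is mounted at the origin on the work surface. World frame = base frame: x ahead of the robot, y to its left, z up, the work surface at z = 0. Lengths are in m, angles in degrees, forces in N, time in s.
With the tool pointing down it reaches from about 0.35 to 0.975 m from the base axis. Payload 4.9 kg.
Tool frame: the origin (TCP) lies between the finger pads, 19 mm behind the fingertips; this is the grasp point; z points along the fingers, y is the line along which they close (so a half turn about z gives the same grasp; the last joint's range is limited). The gripper opens to 85 mm and grips with 20 to 120 N. Pads are 22 mm wide; open, the fingers measure 114 mm over their backs; the gripper's body (76 mm by 85 mm) begins 54 mm behind the grasp point. The pads swing forward as they close: fully open they stand 13 mm farther back than shut.
Start: joints at [-76.834, 3.019, 92.412, -0, 84.569, -6.818], TCP at [0.214, -0.587, 0.25] pointing down, gripper open.
Joint ranges: [-172.51, 172.51], [-57.92, 126.97], [3.15, 148.05], [-58.71, 238.71], [5.1, 150.11], [-179.66, 179.66]. Speed limits (degrees/s): [147.25, 147.25, 180, 180, 180, 180].

### API

Orientations are given as a 3x3 rotation matrix whose columns are the frame's x, y, z axes.
In Python, from bench import sensors, imaging, job gives the robot as it stands.
- The arm moves only by the tool move_arm, never from a script. Its argument "moves" is one flat list of numbers, 7 for each row, row after row: the turn, a rotation vector about the tool's x, y, z in rad, then the shift along the tool's x, y, z in m, then the finger opening in m, from 0 to 0.0854. A call has 1 to 12 rows; each row is the pose to reach, as a shift and turn from the pose commanded when the call began, along the tool's axes at that moment; what a row does not reach only later rows make up. A row lasts 1/12 s, in which the tool goes at most 41.7 mm and 7.16 degrees, less where a joint would pass 70% of its speed; a pose out of reach is approached as far as the arm can. A call with a gripper value outside its range is refused whole. The fingers move at their own pace and stop on an object; "grip_force" is the grip in N (left out, the last holds). Time passes only in rows, so rows that repeat a pose let the fingers close. It gives the time, the measured TCP pose, the force, the opening and the grip force at its end, in the units of the state.
- sensors.state(): the state, without advancing time (a new reading comes with each control period).
- imaging.camera(name): name is "side" or "top"; returns a dict with "img" (384x512x3 uint8, red, green, blue), "fovy" (degrees; the focal length in pixels is half the picture's height over the tangent of half this angle, whatever the lens; pixels are square), "cx", "cy" (the principal point, pixels), "extrinsics" (4x4, takes a point from camera to world coordinates). Camera axes: x right, y up, looking along -z (the intrinsics and any distortion apply to the point x, -y, -z); pixel columns grow to the right and rows downward; lengths in m; the calibration is good to about 2 mm. A picture is of the moment at which its call begins. There is no depth.
- job.close_job(): hands the job in; it is judged then, once.
The state is a dict: "time": time; "joint_positions": joint angles; "joint_velocities": joint speeds; "joint_torque": joint torques, N m; "eef_pos": TCP position; "orientation": TCP orientation; "force": force on the tool from outside, world axes, zero at the start; "moment": the same for the moment, N m; "gripper_width": finger opening in m; "grasp_force": force on a finger pad.
Only numpy, scipy, OpenCV 4.12 (cv2) and the standard library are available. Lean on these libraries where they do the work, as an engineer would, in place of code of your own. Each camera call takes 0.05 s, during which the arm holds its last target. There are 200 camera calls.

### The job

Turn the portable hob up to full power: touch the arched bar at its smallest dot with your fingertips, then slide them lightly along the arch, over every dot and without lifting off, to the largest dot. The program finishes while holding: leave the fingertips resting lightly on the largest dot with the bar still pressed down a little. Do not press the straight timer bar, and leave the pan, fruit, plate and grater where they stand.

Things in the scene. Friction and masses are not known exactly. Their poses are not given: they have to be found in the camera images.
- power_bar (a joint): The arched touch bar: grey plastic strip 24 mm wide on an arc of 90 mm radius (centreline) over 110 degrees, hump away from the hob's front edge, flat top 8 mm above the black glass. The whole bar sinks straight down on a soft spring: 0 = up, 0.005 m = fully down; 0.4 N starts it, then 0.9 N per mm (about 5 N at the bottom). Springs back. Touching counts when it is down 0.5 mm or more.
- timer_bar (a joint): The timer bar, also grey plastic: straight, 70 by 16 mm, top 5 mm above the glass, between the arch and the hob's front edge. Sinks 3 mm on a spring (0 = up, m). Not to be pressed.
- timer_mid (a point): Centre of the timer bar's top.
- hob: Portable induction hob, steel box 400 (x) by 340 (y) by 60 mm high with a black glass top, fixed in place (push on it with less than 15 N). Origin: centre of its underside; -x is its front, the side nearest the robot, +y its left. The control bars lie on the front strip of the glass, the pan behind them. It may stand to the left or the right of the chopping board.
- pan: Dark steel pan on the hob behind the arch, 196 mm wide, 42 mm high, two ear handles. Origin: centre of its underside. Leave alone.
- lime: Green lime on the hob's front left corner, 50 mm wide, 51 mm high. Origin: centre of its underside. Leave alone.
- lemon: Yellow lemon on the hob's front right corner, 58 mm wide, 52 mm high. Origin: underside. Leave alone.
- orange: Orange on the chopping board, 74 mm wide, 72 mm high. Origin: underside. Leave alone.
- plate: Small white plate on the chopping board, 160 mm wide, 18 mm high. Origin: underside. Leave alone.
- grater: Long steel rasp grater with black handle on the chopping board, 300 mm long, 34 mm wide, 20 mm high. Origin: underside. Leave alone.
- dot0 (a point): Centre of the smallest (first) of the seven black dots on the arched bar, 5.0 mm wide, on the bar's top face (it sinks with the bar). At the arch's left end (hob's +y). The dots grow from left to right, about 29 mm apart along the arc. A touch is judged by the point midway between the fingertips (the TCP), which must pass within 12 mm, level, of each dot: fingers closed, pointing straight down.
- dot1 (a point): Centre of the second of the seven black dots on the arched bar, 6.7 mm wide, on the bar's top face (it sinks with the bar). 
- dot2 (a point): Centre of the third of the seven black dots on the arched bar, 8.4 mm wide, on the bar's top face (it sinks with the bar). 
- dot3 (a point): Centre of the fourth (top of the arch) of the seven black dots on the arched bar, 10.1 mm wide, on the bar's top face (it sinks with the bar). 
- dot4 (a point): Centre of the fifth of the seven black dots on the arched bar, 11.8 mm wide, on the bar's top face (it sinks with the bar). 
- dot5 (a point): Centre of the sixth of the seven black dots on the arched bar, 13.5 mm wide, on the bar's top face (it sinks with the bar). 
- dot6 (a point): Centre of the largest (last) of the seven black dots on the arched bar, 15.2 mm wide, on the bar's top face (it sinks with the bar). At the arch's right end. 

How it is judged:
By the outcome, as a careful person would: the job done as asked, in the order asked, and still so for the second after the job is handed in, while the arm keeps its last pose, push and grip.
It also fails if it takes over 45 s, if anything falls off the work surface, if the arm or the gripper's body presses on something with over 40 N, if the wrist force passes 120 N, or if a joint passes its speed limit or range.

## Working session

There is one attempt and no reset: what is moved stays moved. The work goes in short steps, Python scripts to look and compute and a tool call to move; the robot and the scene stay as the last step left them, time stands still between calls to the robot, and variables do not carry over. Pictures are saved under pics/ and viewed, at most 10 in all, crops included, and the job is handed in when it is done.

Besides the shell and the picture viewer there is one more tool, called after "Request:" in YAML: its name, and indented under it one key for each argument. move_arm: Moves the arm, as the interface text tells. Its arguments: {"type":"object","properties":{"moves":{"type":"array"},"grip_force":{"type":"number"}},"required":["moves"]}

```bash
mkdir -p pics; ls; python3 - <<'E'
from bench import sensors, imaging
import cv2,numpy as np,pickle
d={}
for n in("top","side"):
    c=imaging.camera(n); d[n]=c
    cv2.imwrite(f"pics/{n}0.png",c["img"][:,:,::-1]); print(n,{k:v for k,v in c.items() if k!="img"})
pickle.dump(d,open("c.pkl","wb"))
s=sensors.state(); print(s)
E
```

```text
pics
top {'fovy': 47.03251359899523, 'cx': 253.46985622905603, 'cy': 195.29304140881635, 'extrinsics': array([[ 0.01538044,  0.98795673, -0.15396409,  0.43177198],
       [-0.99956893,  0.01904347,  0.0223449 , -0.02815431],
       [ 0.0250078 ,  0.15355405,  0.98782375,  1.13154554],
       [ 0.        ,  0.        ,  0.        ,  1.        ]])}
side {'fovy': 46.44360340729444, 'cx': 253.43018161640876, 'cy': 203.63225060479533, 'extrinsics': array([[ 0.93864718,  0.21709433, -0.26797673,  0.33098121],
       [-0.34481135,  0.60612515, -0.71674085, -0.74396144],
       [ 0.00682706,  0.76516819,  0.64379425,  0.6976895 ],
       [ 0.        ,  0.        ,  0.        ,  1.        ]])}
{'time': 0.1, 'joint_positions': array([-7.68322290e+01,  3.05431969e+00,  9.24844817e+01,  3.47499832e-04,
        8.45703275e+01, -6.82107558e+00]), 'joint_velocities': array([ 0.06294141, -0.0423911 , -0.1433046 , -0.02496556,  0.16343389,
        0.02726598]), 'joint_torque': array([ 7.30064476e-04, -3.94905353e+01, -3.71361136e+01, -3.76742844e-05,
        3.90898917e-03, -1.29051330e-05]), 'eef_pos': array([ 0.21349735, -0.58683257,  0.24887413]), 'orientation': array([[ 9.39759430e-01,  3.41836263e-01, -4.28008125e-04],
       [ 3.41836452e-01, -9.39757626e-01,  1.85595464e-03],
       [ 2.32208700e-04, -1.89045966e-03, -9.99998186e-01]]), 'force': array([0.35763003, 0.86148112, 0.20791748]), 'moment': array([ 0.0284401 , -0.00454495, -0.01410608]), 'grasp_force': 0.0, 'gripper_width': 0.08556781533204336}
```

View pics/top0.png

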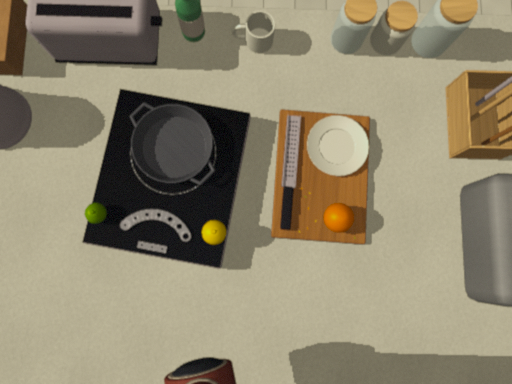

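View pics/side0.png

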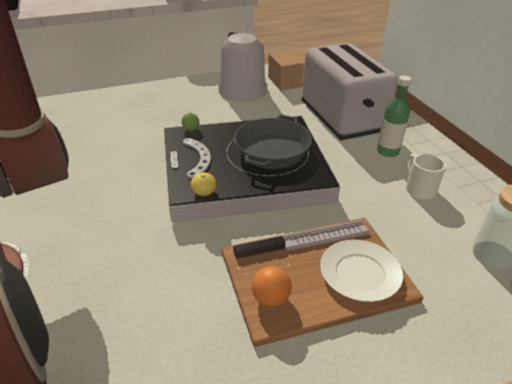

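The top view shows the hob on the left. The arch runs from about (126,225) to (186,238), with the timer at (152,247), the lime at (96,213) and the lemon at (214,232). Next I'll measure the dots.

```bash
cat > h.py <<'E'
import numpy as np,cv2
def ray(c,u,v):
    f=c["img"].shape[0]/2/np.tan(np.radians(c["fovy"]/2)); E=c["extrinsics"]
    d=np.array([(u-c["cx"])/f,-(v-c["cy"])/f,-1]); return E[:3,3],E[:3,:3]@d
def onplane(c,u,v,z):
    o,d=ray(c,u,v); return o+d*(z-o[2])/d[2]
def proj(c,p):
    f=c["img"].shape[0]/2/np.tan(np.radians(c["fovy"]/2)); E=c["extrinsics"]
    q=E[:3,:3].T@(np.array(p)-E[:3,3]); return np.array([c["cx"]+f*q[0]/-q[2],c["cy"]-f*q[1]/-q[2]])
E
python3 - <<'E'
from h import *
import pickle
from scipy.optimize import least_squares
d=pickle.load(open("c.pkl","rb"))
for n,(x0,y0,x1,y1) in {"top":(110,195,205,260),"side":(160,130,220,190)}.items():
    c=d[n]; g=cv2.cvtColor(c["img"],cv2.COLOR_RGB2GRAY)[y0:y1,x0:x1]
    hsv=cv2.cvtColor(c["img"],cv2.COLOR_RGB2HSV)[y0:y1,x0:x1]
    m=((g>95)&(hsv[:,:,1]<80)).astype(np.uint8)
    k,lab,st,ce=cv2.connectedComponentsWithStats(m)
    for i in range(1,k):
        if st[i,4]>25: print(n,st[i],ce[i]+[x0,y0])
    i=1+np.argmax(st[1:,4]); b=(lab==i).astype(np.uint8)
    cs,_=cv2.findContours(b,cv2.RETR_EXTERNAL,cv2.CHAIN_APPROX_NONE)
    P=np.array([onplane(c,u+x0,v+y0,.068)[:2] for u,v in cs[0][:,0]])
    # outer-edge radius expected 102
    s=6; G=cv2.resize(g,None,fx=s,fy=s,interpolation=cv2.INTER_CUBIC)
    fill=np.zeros_like(b);cv2.drawContours(fill,cs,-1,1,-1)
    F=cv2.erode(cv2.resize(fill,None,fx=s,fy=s,interpolation=cv2.INTER_NEAREST),np.ones((13,13)))
    bh=cv2.morphologyEx(G,cv2.MORPH_BLACKHAT,cv2.getStructuringElement(2,(45,45)))
    D=((bh>25)&(F>0)).astype(np.uint8)
    k,l,st,ce=cv2.connectedComponentsWithStats(D)
    for i in range(1,k):
        if st[i,4]>20:
            w=bh*(l==i); yy,xx=np.nonzero(w); ww=w[yy,xx].astype(float)
            u=(ww@xx/ww.sum()+.5)/s-.5+x0; v=(ww@yy/ww.sum()+.5)/s-.5+y0
            print(n,"dot",round(u,1),round(v,1),st[i,4],onplane(c,u,v,.068).round(4))
    im=cv2.resize(c["img"][y0:y1,x0:x1],None,fx=s,fy=s,interpolation=cv2.INTER_CUBIC)
    cc,_=cv2.findContours(D,0,2); cv2.drawContours(im,cc,-1,(255,0,0),1)
    cv2.imwrite(f"pics/{n}1.png",im[:,:,::-1])
c=d["top"]
print([onplane(c,u,v,.06).round(3) for u,v in((122,91),(249,113),(221,266),(84,241))])
E
```

```text
top [ 10  14  71  32 742] [155.54716981 220.55390836]
top [ 27  46  30  12 197] [151.57360406 246.62944162]
top [  0  53  64  12 415] [131.67710843 255.33253012]
top dot 158.4 214.5 647 [0.5463 0.1763 0.068 ]
top dot 146.5 214.1 508 [0.5467 0.2048 0.068 ]
top dot 134.9 217.7 331 [0.5375 0.2321 0.068 ]
top dot 169.5 218.6 889 [0.5368 0.1491 0.068 ]
top dot 124.7 224.5 146 [0.5206 0.2556 0.068 ]
top dot 178.8 225.9 989 [0.5196 0.1261 0.068 ]
top dot 185.2 235.8 1119 [0.4963 0.1099 0.068 ]
side [  0   0   9  60 421] [163.14964371 162.78859857]
side [ 22   8  29  41 487] [198.31416838 156.00410678]
side [ 10  20   9  18 141] [173.75177305 158.90780142]
side dot 187.1 140.1 29 [0.5186 0.2591 0.068 ]
side dot 196.1 143.6 194 [0.5364 0.2343 0.068 ]
side dot 201.7 148.5 348 [0.544  0.2073 0.068 ]
side dot 204.9 154.2 334 [0.5447 0.1793 0.068 ]
side dot 204.3 160.9 622 [0.5356 0.1512 0.068 ]
side dot 199.9 167.3 638 [0.5183 0.1285 0.068 ]
side dot 191.9 173.1 706 [0.4942 0.112  0.068 ]
[array([0.86 , 0.285, 0.06 ]), array([ 0.809, -0.038,  0.06 ]), array([0.426, 0.023, 0.06 ]), array([0.48 , 0.352, 0.06 ])]
```

View pics/top1.png

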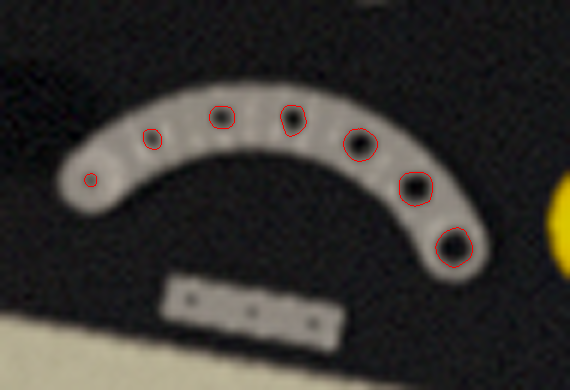

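View pics/side1.png

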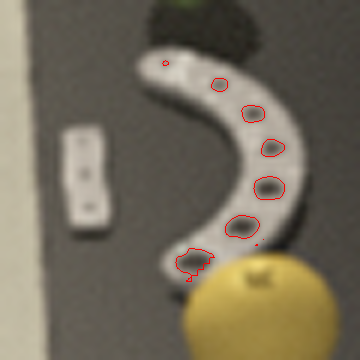

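```bash
python3 - <<'E'
import numpy as np
from scipy.optimize import least_squares
T=np.array([[.5206,.2556],[.5375,.2321],[.5467,.2048],[.5463,.1763],[.5368,.1491],[.5196,.1261],[.4963,.1099]])
S=np.array([[.5186,.2591],[.5364,.2343],[.544,.2073],[.5447,.1793],[.5356,.1512],[.5183,.1285],[.4942,.112]])
a=np.radians(np.linspace(55,-55,7))
def fit(P,free):
    def m(p): 
        r=p[3] if free else .09
        return p[:2]+r*np.c_[np.cos(a+p[2]),np.sin(a+p[2])]
    s=least_squares(lambda p:(m(p)-P).ravel(),[.45,.18,0,.09]); return s.x,m(s.x),np.abs(s.fun).max()
for P in(T,S,(T+S)/2):
    x,_,e=fit(P,1);print("free",x.round(4),e.round(4))
    x,m,e=fit(P,0);print("fix",x.round(4),np.degrees(x[2]).round(2),e.round(4))
print(m.round(4))
# start tool frame
R=np.array([[.93976,.34184,0],[.34184,-.93976,0],[0,0,-1]])
print("tool shift per dot",((np.c_[m,np.full(7,.087)]-[.2135,-.5868,.2489])@R).round(4))
E
```

```text
free [ 0.4574  0.1912 -0.1671  0.0901] 0.0002
fix [ 0.4575  0.1912 -0.1671  0.09  ] -9.58 0.0003
free [ 0.4553  0.1937 -0.1654  0.0906] 0.0008
fix [ 0.4558  0.1936 -0.1654  0.09  ] -9.48 0.0013
free [ 0.4564  0.1925 -0.1663  0.0903] 0.0005
fix [ 0.4566  0.1924 -0.1663  0.09  ] -9.53 0.0008
[[0.5197 0.2566]
 [0.5367 0.2335]
 [0.5456 0.2062]
 [0.5454 0.1775]
 [0.5362 0.1504]
 [0.5189 0.1275]
 [0.4953 0.1112]]
tool shift per dot [[ 0.5761 -0.6879  0.1619]
 [ 0.5841 -0.6604  0.1619]
 [ 0.5831 -0.6317  0.1619]
 [ 0.5732 -0.6048  0.1619]
 [ 0.5552 -0.5825  0.1619]
 [ 0.5312 -0.5668  0.1619]
 [ 0.5034 -0.5596  0.1619]]
```

Request:
move_arm:
  moves: [0, 0, 0, 0.383, -0.272, 0, 0, 0, 0, 0, 0.383, -0.272, 0, 0, 0, 0, 0, 0.383, -0.272, 0, 0, 0, 0, 0, 0.383, -0.272, 0, 0, 0, 0, 0, 0.383, -0.272, 0, 0, 0, 0, 0, 0.383, -0.272, 0, 0, 0, 0, 0, 0.383, -0.272, 0, 0, 0, 0, 0, 0.383, -0.272, 0, 0, 0, 0, 0, 0.383, -0.272, 0, 0, 0, 0, 0, 0.383, -0.272, 0, 0, 0, 0, 0, 0.383, -0.272, 0, 0, 0, 0, 0, 0.383, -0.272, 0, 0]
  grip_force: 20

```text
time: 1.1
eef_pos: [0.4824, -0.1965, 0.2496]
orientation: [[0.938, 0.346, 0.0], [0.346, -0.938, 0.002], [0.001, -0.002, -1.0]]
force: [-0.1, -0.6, 0.4]
gripper_width: -0.0003
grasp_force: 0.0
```

Request:
move_arm:
  moves: [0, 0, 0, 0.191, -0.414, 0.0, 0, 0, 0, 0, 0.191, -0.414, 0.0, 0, 0, 0, 0, 0.191, -0.414, 0.0, 0, 0, 0, 0, 0.191, -0.414, 0.0, 0, 0, 0, 0, 0.191, -0.414, 0.0, 0, 0, 0, 0, 0.191, -0.414, 0.0, 0, 0, 0, 0, 0.191, -0.414, 0.0, 0, 0, 0, 0, 0.191, -0.414, 0.0, 0, 0, 0, 0, 0.191, -0.414, 0.0, 0, 0, 0, 0, 0.191, -0.414, 0.0, 0, 0, 0, 0, 0.191, -0.414, 0.0, 0, 0, 0, 0, 0.191, -0.414, 0.0, 0]

```text
time: 2.1
eef_pos: [0.5179, 0.2588, 0.2493]
orientation: [[0.938, 0.347, -0.001], [0.347, -0.938, 0.002], [-0.0, -0.002, -1.0]]
force: [-0.6, -0.3, 0.1]
gripper_width: 0.0001
grasp_force: 0.0
```

Request:
move_arm:
  moves: [0, 0, 0, 0, 0, 0.03, 0, 0, 0, 0, 0, 0, 0.06, 0, 0, 0, 0, 0, 0, 0.09, 0, 0, 0, 0, 0, 0, 0.12, 0, 0, 0, 0, 0, 0, 0.135, 0, 0, 0, 0, 0, 0, 0.14, 0, 0, 0, 0, 0, 0, 0.14, 0, 0, 0, 0, 0, 0, 0.14, 0, 0, 0, 0, 0, 0, 0.14, 0]

```text
time: 2.85
eef_pos: [0.5199, 0.2537, 0.1121]
orientation: [[0.94, 0.342, 0.003], [0.342, -0.94, 0.001], [0.003, 0.0, -1.0]]
force: [0.2, 0.5, -0.4]
gripper_width: -0.0
grasp_force: 0.0
```

```bash
python3 - <<'E'
from h import *
from bench import sensors, imaging
s=sensors.state(); print(s['eef_pos'],s['force'],s['orientation'][:,2])
c=imaging.camera("side"); t=imaging.camera("top")
def ann(c,x0,y0,x1,y1):
    im=cv2.resize(c["img"][y0:y1,x0:x1],None,fx=5,fy=5,interpolation=cv2.INTER_CUBIC)
    p=s['eef_pos'].copy(); p[2]-=.019
    q=proj(c,p); cv2.circle(im,tuple(int(a) for a in (q-[x0,y0])*5+2),4,(255,0,0),-1); print(q)
    q=proj(c,[.5197,.2566,.068]); cv2.circle(im,tuple(int(a) for a in (q-[x0,y0])*5+2),4,(0,255,0),1)
    return cv2.resize(im,(390,400))
cv2.imwrite("pics/b.png",np.hstack([ann(c,150,110,228,190),ann(t,90,180,168,260)])[:,:,::-1])
E
```

```text
[0.51994184 0.25374782 0.11208413] [ 0.19278057  0.48730977 -0.37380624] [ 0.00321605  0.00102746 -0.9999943 ]
[187.26030455 132.67641425]
[122.61085238 223.90129114]
```

View pics/b.png

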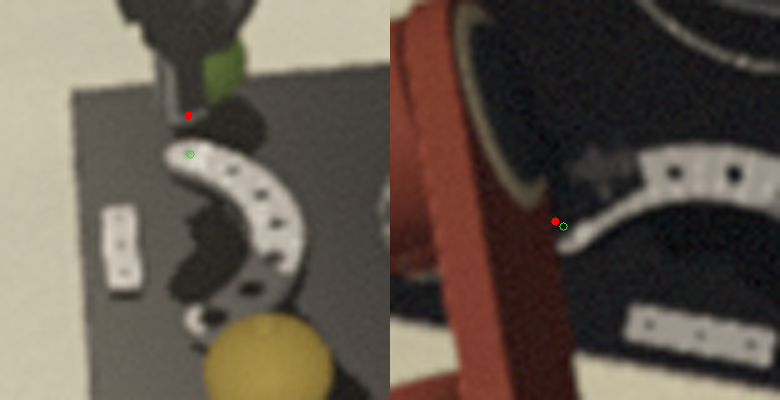

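The left half shows the fingertips at the predicted spot, about 25 mm above dot0. The right half (top view) has them hidden by the arm. Descending now.

Request:
move_arm:
  moves: [0, 0, 0, 0.001, -0.003, 0.008, 0, 0, 0, 0, 0.001, -0.003, 0.015, 0, 0, 0, 0, 0.001, -0.003, 0.02, 0, 0, 0, 0, 0.001, -0.003, 0.022, 0, 0, 0, 0, 0.001, -0.003, 0.022, 0, 0, 0, 0, 0.001, -0.003, 0.022, 0, 0, 0, 0, 0.001, -0.003, 0.022, 0]

```text
time: 3.53
eef_pos: [0.5186, 0.2567, 0.0881]
orientation: [[0.94, 0.342, 0.0], [0.342, -0.94, 0.0], [0.0, 0.0, -1.0]]
force: [-0.1, -0.1, 0.4]
gripper_width: 0.0002
grasp_force: 0.0
```

Request:
move_arm:
  moves: [0, 0, 0, 0, 0, 0.001, 0, 0, 0, 0, 0, 0, 0.002, 0, 0, 0, 0, 0, 0, 0.003, 0, 0, 0, 0, 0, 0, 0.003, 0, 0, 0, 0, 0, 0, 0.004, 0, 0, 0, 0, 0, 0, 0.004, 0, 0, 0, 0, 0, 0, 0.004, 0]

```text
time: 4.12
eef_pos: [0.5188, 0.2568, 0.0844]
orientation: [[0.94, 0.342, 0.001], [0.342, -0.94, 0.0], [0.001, 0.0, -1.0]]
force: [0.6, -0.1, 2.9]
gripper_width: -0.0002
grasp_force: 1.2
```

Request:
move_arm:
  moves: [0, 0, 0, 0.003, 0.005, 0, 0, 0, 0, 0, 0.0045, 0.0095, 0, 0, 0, 0, 0, 0.006, 0.014, 0, 0, 0, 0, 0, 0.007, 0.0185, 0, 0, 0, 0, 0, 0.008, 0.0235, 0, 0, 0, 0, 0, 0.009, 0.028, 0, 0, 0, 0, 0, 0.0095, 0.033, 0, 0, 0, 0, 0, 0.0095, 0.038, 0, 0, 0, 0, 0, 0.0095, 0.0425, 0, 0, 0, 0, 0, 0.009, 0.047, 0, 0, 0, 0, 0, 0.0085, 0.052, 0, 0, 0, 0, 0, 0.008, 0.0565, 0, 0]

```text
time: 5.12
eef_pos: [0.5454, 0.2058, 0.084]
orientation: [[0.94, 0.342, 0.0], [0.342, -0.94, 0.0], [0.0, 0.0, -1.0]]
force: [-0.3, 2.7, 3.6]
gripper_width: -0.0
grasp_force: 1.4
```

Request:
move_arm:
  moves: [0, 0, 0, -0.001, 0.0045, -0.0002, 0, 0, 0, 0, -0.0025, 0.0095, -0.0005, 0, 0, 0, 0, -0.004, 0.014, -0.0007, 0, 0, 0, 0, -0.006, 0.0185, -0.0007, 0, 0, 0, 0, -0.008, 0.0225, -0.0007, 0, 0, 0, 0, -0.01, 0.027, -0.0007, 0, 0, 0, 0, -0.0125, 0.031, -0.0007, 0, 0, 0, 0, -0.015, 0.035, -0.0007, 0, 0, 0, 0, -0.018, 0.039, -0.0007, 0, 0, 0, 0, -0.021, 0.0425, -0.0007, 0, 0, 0, 0, -0.0245, 0.0455, -0.0007, 0, 0, 0, 0, -0.028, 0.049, -0.0007, 0]

```text
time: 6.12
eef_pos: [0.5356, 0.1503, 0.0847]
orientation: [[0.94, 0.342, 0.0], [0.342, -0.94, -0.0], [0.0, 0.0, -1.0]]
force: [0.7, 1.5, 1.6]
gripper_width: -0.0002
grasp_force: 1.1
```

Request:
move_arm:
  moves: [0, 0, 0, -0.0035, 0.003, 0, 0, 0, 0, 0, -0.0075, 0.006, 0, 0, 0, 0, 0, -0.0115, 0.009, 0, 0, 0, 0, 0, -0.0155, 0.0115, 0, 0, 0, 0, 0, -0.0195, 0.0135, 0, 0, 0, 0, 0, -0.024, 0.0155, 0, 0, 0, 0, 0, -0.0285, 0.0175, 0, 0, 0, 0, 0, -0.033, 0.019, 0, 0, 0, 0, 0, -0.0375, 0.0205, 0, 0, 0, 0, 0, -0.0425, 0.0215, 0, 0, 0, 0, 0, -0.047, 0.0225, 0, 0, 0, 0, 0, -0.0515, 0.023, 0, 0]

```text
time: 7.12
eef_pos: [0.4949, 0.1112, 0.0847]
orientation: [[0.94, 0.342, 0.0], [0.342, -0.94, -0.0], [0.0, 0.0, -1.0]]
force: [2.3, 0.3, 2.9]
gripper_width: 0.0002
grasp_force: 1.1
```

Request:
move_arm:
  moves: [0, 0, 0, 0, 0, 0, 0, 0, 0, 0, 0, 0, 0, 0, 0, 0, 0, 0, 0, 0, 0]

```text
time: 7.37
eef_pos: [0.4945, 0.1112, 0.0843]
orientation: [[0.94, 0.342, -0.002], [0.342, -0.94, -0.001], [-0.002, 0.0, -1.0]]
force: [-2.0, -1.5, 2.3]
gripper_width: -0.0003
grasp_force: 1.3
```

```bash
python3 - <<'E'
from h import *
from bench import imaging
c=imaging.camera("side"); cv2.imwrite("pics/e.png",cv2.resize(c["img"][90:230,130:350],None,fx=3,fy=3)[:,:,::-1])
E
```

```text
(no output)
```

View pics/e.png

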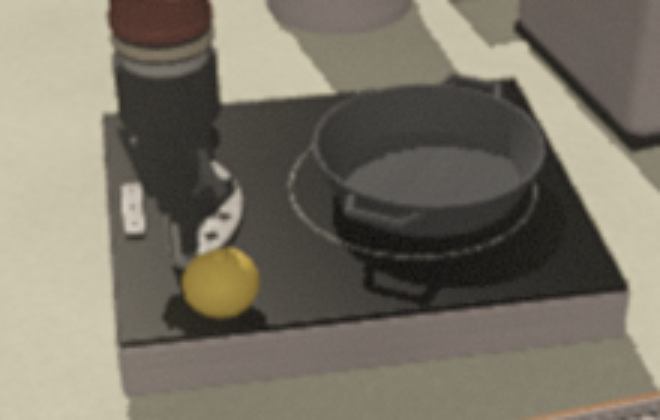

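The fingertips rest on the last dot, at crop position (185,262). The lemon, pan and timer bar look undisturbed, so I'm handing in.

```bash
python3 -c "
from bench import job; print(job.close_job())"
```

```text
the job is handed in; nothing more can be done
None
```

I slid the closed fingertips along the arch from the smallest to the largest dot without lifting. They now rest on the largest dot with the bar about 2.5 mm down (about 2–3 N); the job is handed in, but no verdict came back.

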